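Close the board holder to its gauge mark with the knurled wheel

TASK

Set the circuit-board holder for the next boards: with a fingertip resting on the knurled wheel, roll it until the sliding jaw has closed up so that the ridge on its top is in line with the ridge of the gauge mark beside it, then draw the hand clear. Move the jaw by the wheel alone without touching the jaw, grip and lift nothing, and leave the screwdriver, the plug and the jar where they are.

Things in the scene. Friction and masses are not known exactly. Their poses are not given: they have to be found in the camera images.
- holder: Board holder bolted to the bench: aluminium plate 140 (x) x 270 (y, -130 to +140) x 12 mm; origin on the bench, z up. In its frame: fixed jaw at y -113 (43 mm high); sliding jaw on two rods along y; knurled wheel between two round-topped grey cheeks at y +95; scale bar 16 mm wide along y at x +55 (43 mm high) carrying the gauge mark. Highest part: the wheel's top, 77 mm above the bench.
- wheel_axis (a point): Centre of the knurled wheel, at x 0, y +95, z 42 mm in the holder's frame. The wheel turns about the holder's x axis. Rolling its top towards the fixed jaw (holder's -y) closes the gap: the jaw goes the same way, 10 mm per radian (1 mm for 3.5 mm of rim); rolling back opens it.
- wheel: Dark steel knurled wheel, radius 35, 24 mm wide (along the holder's x), origin at its centre. Its rim stands 4 mm proud of the cheeks (radius 31 mm, 38 mm over their outer faces); the top is open from above. Turns stiffly (about 1.2 N at the rim) and stays where left. At the start 20 to 52 mm of closing is wanted: several strokes of the fingertip.
- jaw: Sliding aluminium jaw 66 (x) x 18 (y) x 31 mm, with a grey lip on its -y face and a black ridge 6 mm wide (y), 69 mm long (x) along the middle of its top. Origin at bench level below its middle, axes parallel to the holder's. Slides along the holder's y, driven by the wheel; about 60 mm of travel in all.
- jaw_ridge (a point): The +x end of the jaw's ridge, middle of its width, on its top, 49 mm above the bench.
- mark_ridge (a point): The -x end of the gauge mark's ridge, middle of its width, 49 mm above the bench; axes as the holder's. The mark is an aluminium saddle 20 x 22 mm fixed somewhere along the scale bar, with a black ridge 6 mm wide (y), 29 mm long (x) pointing at the jaw. Done when jaw_ridge and mark_ridge have the same y in the holder's frame; they then almost meet end to end.
- screwdriver: Loose screwdriver with a black handle, 170 mm long, lying on the bench along its own x; origin under its middle. Leave alone.
- plug: Loose white plastic connector plug 34 x 22 x 20 mm, origin at its underside. Leave alone.
- jar: Loose small amber jar, 40 mm across and 45 mm high, origin at its underside. Leave alone.

How it is judged:
By the outcome, as a careful person would: the job done as asked, in the order asked, and still so for the second after the job is handed in, with the robot touching nothing.
It also fails if it takes over 61 s, if anything falls off the work surface, if the arm or the gripper's body presses on something with over 40 N, if the wrist force passes 120 N, or if a joint passes its speed limit or range.

ROBOT

A 6-joint arm with a two-finger parallel gripper is mounted at the origin on the work surface. World frame = base frame: x ahead of the robot, y to its left, z up, the work surface at z = 0. Lengths are in m, angles in rad, forces in N, time in s.
With the tool pointing down it reaches from about 0.3 to 0.775 m from the base axis. Payload 14.6 kg.
Tool frame: the origin (TCP) lies between the finger pads; the fingertips stand 19 mm ahead of it and the grasp point (between the pads) is the TCP; z points along the fingers, y is the direction in which the jaws open and shut (so a half turn about z gives the same grasp; the last joint's range is limited). The gripper opens to 94 mm and grips with 3 to 60 N. Pads are 16 mm wide; open, the fingers measure 119 mm over their backs; the gripper's body (75 mm by 177 mm) begins 78 mm behind the grasp point.
Start: joints at [-1.273, 0.3, 1.521, -0, 1.321, -0.067], TCP at [0.196, -0.514, 0.224] pointing down, gripper open.
Joint ranges: [-3.03, 3.03], [-0.79, 2.21], [0.23, 2.52], [-1.04, 4.18], [0, 3.07], [-2.55, 2.55]. Speed limits (rad/s): [2.22, 2.22, 2.57, 3.14, 3.14, 3.14].

INTERFACE

Orientations are given as [roll, pitch, yaw] about the fixed x, y, z axes, in that order (R = Rz(yaw) Ry(pitch) Rx(roll)).
In Python, from station import telemetry, vision, ctrl gives the robot as it stands. The module is installed in compiled form; this text tells all that it offers.
- The arm moves only by the shell command python3 -m creep 'ROWS' [FORCE]. ROWS is JSON, a list of rows, each a list of 3 entries, a list of its own where there are three numbers: the shift along the tool's x, y, z in units of 50 mm (1.0 is 50 mm), then the turn about the tool's z in units of 8 degrees (1.0 is 8 degrees), then the opening, from 0 (shut) to 1 (fully open). In form: [[[tx, ty, tz], twist, gripper], ...]. A call has 1 to 12 rows; each row is the pose to reach, as a shift and turn from the pose commanded when the call began, along the tool's axes at that moment; what a row does not reach only later rows make up. A row lasts 1/10 s, in which the tool goes at most 50 mm and 8.59 degrees, less where a joint would pass 70% of its speed; a pose out of reach is approached as far as the arm can. A call with a gripper value outside its range is refused whole. The fingers move at their own pace and stop on an object; FORCE is the grip in N (left out, the last holds). Time passes only in rows, so rows that repeat a pose let the fingers close. It gives the time, the measured TCP pose, the force and the opening at its end, in the units of the state.
- telemetry.get_obs(): the state, without advancing time (a new reading comes with each control period).
- vision.camera(name): name is "side" or "top" or "wrist"; returns a dict with "img" (480x640x3 uint8, red, green, blue), "depth" (480x640 float32, m along the optical axis (not along the pixel's ray), 0 where there is no reading), "vertical_fov" (degrees; the focal length in pixels is half the picture's height over the tangent of half this angle, whatever the lens; pixels are square), "cx", "cy" (the principal point, pixels), "extrinsics" (4x4, takes a point from camera to world coordinates); the wrist camera has in their place "hand_eye" (4x4, takes a point from camera to tool coordinates, whose origin is the TCP and whose axes are the flange's). Camera axes: x right, y down, z forward; pixel columns grow to the right and rows downward; lengths in m; the calibration is good to about 2 mm. A picture is of the moment at which its call begins: read the wrist's pose just before it.
- ctrl.hand_in(): hands the job in, once; it reports no verdict.
The state is a dict: "time_s": time; "qpos": joint angles; "joint_vel": joint speeds; "tau": joint torques, N m; "ee_pos": TCP position; "eef_rot": TCP orientation; "force": force on the tool from outside, world axes, zero at the start; "moment": the same for the moment, N m; "grip_width": finger opening in m.
Only numpy, scipy, OpenCV 4.12 (cv2) and the standard library are available. Lean on these libraries where they do the work, as an engineer would, in place of code of your own. Each camera call takes 0.05 s, during which the arm holds its last target.

## Working session

There is one attempt and no reset: what is moved stays moved. The work goes in short steps, Python scripts to look and compute and a shell command to move; the robot and the scene stay as the last step left them, time stands still between calls to the robot, and variables do not carry over. Pictures are saved under pics/ and viewed, and the job is handed in when it is done.

```bash
mkdir -p pics; cat > h.py <<'E'
from station import telemetry, vision, ctrl
import numpy as np, cv2
def cam(n,fn=None):
    o=telemetry.get_obs(); c=vision.camera(n)
    if fn: cv2.imwrite('pics/'+fn,c['img'][:,:,::-1])
    c['f']=240/np.tan(np.radians(c['vertical_fov'])/2)
    if 'extrinsics' in c: T=c['extrinsics']
    else:
        from scipy.spatial.transform import Rotation as R
        E=np.eye(4);E[:3,:3]=R.from_euler('xyz',o['eef_rot']).as_matrix();E[:3,3]=o['ee_pos'];T=E@c['hand_eye']
    c['T']=np.array(T); return c
def cloud(c):
    v,u=np.mgrid[:480,:640]; d=c['depth']
    P=np.stack([(u-c['cx'])/c['f']*d,(v-c['cy'])/c['f']*d,d],-1)
    W=P@c['T'][:3,:3].T+c['T'][:3,3]; W[d==0]=np.nan; return W
E
python3 - <<'E'
from h import *
print(telemetry.get_obs())
for n in ['top','side','wrist']:
    c=cam(n,n+'0.png'); np.savez(n+'0.npz',img=c['img'],W=cloud(c),T=c['T'],f=c['f'],cx=c['cx'],cy=c['cy']); print(n,c['f'],c['T'].round(3).tolist())
E
```

```text
{'time_s': 0.0, 'qpos': array([-1.27262396e+00,  3.00463273e-01,  1.52156128e+00,  1.83155459e-05,
        1.32071633e+00, -6.65781308e-02]), 'joint_vel': array([-0.00037479, -0.002174  ,  0.00180159, -0.00169866, -0.00090349,
       -0.00192583]), 'tau': array([ 7.77313089e-04, -5.31810236e+01, -3.52733588e+01,  7.08359038e-02,
        2.43939750e-02, -1.45498775e-04]), 'ee_pos': array([ 0.1961368 , -0.51358509,  0.22389899]), 'eef_rot': array([-3.14044816e+00, -9.40912490e-05,  3.64745903e-01]), 'force': array([-0.49979471,  0.3195721 ,  0.67358499]), 'moment': array([ 0.03709308,  0.04303771, -0.0503556 ]), 'grip_width': 0.09417454680900009}
top 513.8007189839544 [[-0.025, -0.992, 0.121, 0.537], [-1.0, 0.025, -0.003, 0.059], [-0.0, -0.121, -0.993, 0.755], [0.0, 0.0, 0.0, 1.0]]
side 572.7460614356823 [[-0.705, -0.45, 0.548, 0.123], [-0.709, 0.466, -0.529, 0.537], [-0.018, -0.761, -0.648, 0.649], [0.0, 0.0, 0.0, 1.0]]
wrist 332.827187565268 [[0.356, -0.9, -0.253, 0.27], [-0.934, -0.344, -0.095, -0.486], [-0.002, 0.27, -0.963, 0.383], [0.0, 0.0, 0.0, 1.0]]
```

View pics/top0.png

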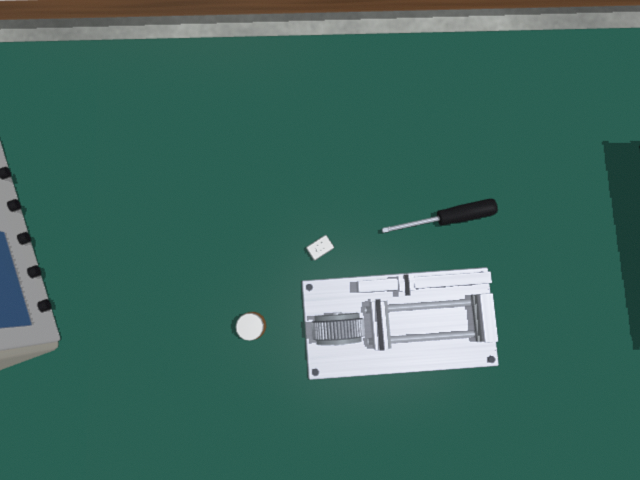

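View pics/side0.png

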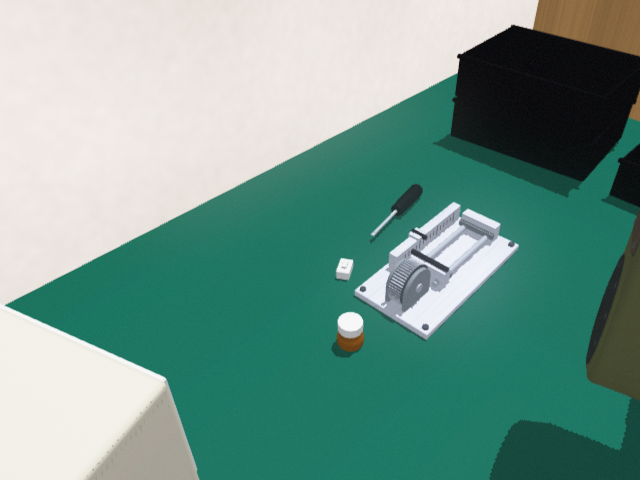

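The top view shows the wheel at about (338,328), the jaw ridge at (379,325) and the mark ridge at (407,285). The jaw has to go right (world -y). The plug is at (320,247) and the jar at (250,327).

```bash
cat > m.py <<'E'
from h import *
def meas(c,W=None):
    W=cloud(c) if W is None else W
    img=c['img'].astype(int); g=img.sum(2)
    out={}
    dark=(g<120)&(W[...,2]>0.035)&(W[...,2]<0.062)
    n,l,s,_=cv2.connectedComponentsWithStats(dark.astype(np.uint8))
    for i in range(1,n):
        if s[i,4]>25:
            P=W[l==i]; print(s[i],P.mean(0).round(4),P.min(0).round(4),P.max(0).round(4))
E
python3 - <<'E'
from m import *
d=np.load('top0.npz'); 
W=d['W']; meas({'img':d['img']},W)
# plate: z~0.012
m=(abs(W[...,2]-0.012)<0.005); m[:, :290]=0;m[:250]=0
n,l,s,_=cv2.connectedComponentsWithStats(m.astype(np.uint8)); i=1+s[1:,4].argmax();print(s[i])
roi=np.zeros_like(m);roi[255:390,295:505]=1
mm=(W[...,2]>0.008)&roi&(W[...,2]<.1)
P=W[mm][:,:2]; r=cv2.minAreaRect((P*1000).astype(np.float32)); print(r, cv2.boxPoints(r))
b=d['img'].astype(int); 
# green mask color
col=((b[...,0]>110)&roi).astype(bool); z=(W[...,2]<.016)&(W[...,2]>.004)
print(np.nanmedian(W[...,2][300:,560:590]),'bench z')
w=(W[...,2]>0.06)&roi; print('wheel top',np.nanmax(W[...,2][w]),W[w].mean(0),W[w].min(0),W[w].max(0),w.sum())
E
```

```text
[  0 167  11  12  93] [0.7276 0.4882 0.0429] [0.72   0.4836 0.0352] [0.7364 0.4943 0.0481]
[  8 200  13  11 103] [0.6808 0.4727 0.0434] [0.6732 0.4663 0.0353] [0.6892 0.4805 0.048 ]
[ 18 233  12  11 102] [0.6336 0.4566 0.0436] [0.6261 0.4502 0.0356] [0.6414 0.4641 0.049 ]
[ 28 266  13  11 101] [0.5867 0.4405 0.0439] [0.58   0.4351 0.0359] [0.5943 0.4475 0.049 ]
[ 38 300  13  11 105] [0.5397 0.4247 0.0434] [0.533  0.4194 0.0352] [0.5467 0.4338 0.0487]
[  302   268   197   112 10135]
((520.0823974609375, -66.76748657226562), (175.95993041992188, 269.8813171386719), 2.6264262199401855) [[ 426.01138    63.999847]
 [ 438.37833  -205.59796 ]
 [ 614.15344  -197.53482 ]
 [ 601.7865     72.06299 ]]
-0.001519309966759419 bench z
wheel top 0.07868966366932884 [0.49820381 0.02263064 0.07019989] [ 0.47910241 -0.00856156  0.06001964] [0.51775455 0.05231961 0.07868966] 1169
```

```bash
python3 - <<'E'
import cv2
i=cv2.imread('pics/top0.png')[255:390,290:510]
cv2.imwrite('pics/top0c.png',cv2.resize(i,None,fx=3.6,fy=3.6,interpolation=cv2.INTER_CUBIC))
E
```

```text
(no output)
```

View pics/top0c.png

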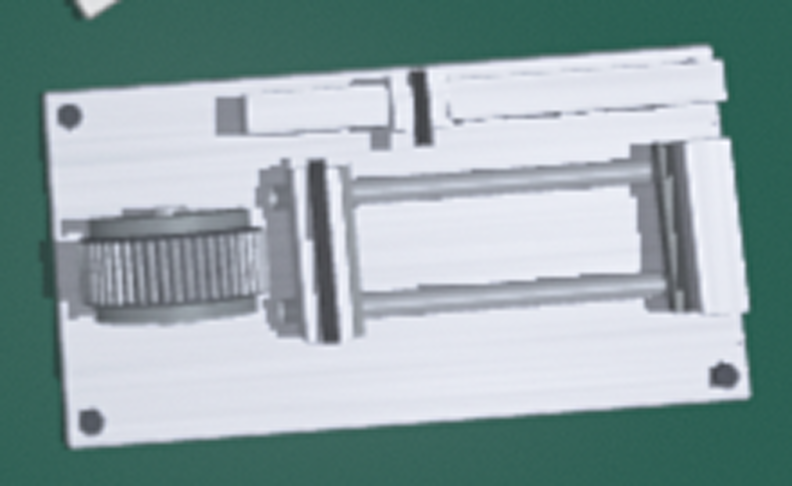

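View pics/wrist0.png

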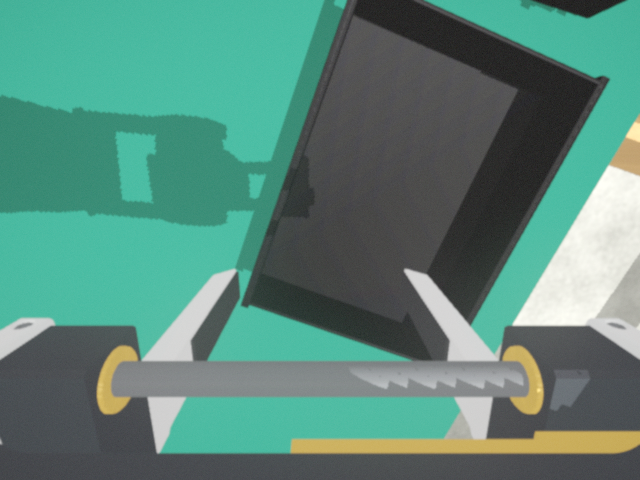

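```bash
cat > r.py <<'E'
from h import *
YAW=0.046
def rayz(c,u,v,z):
    T=np.array(c['T']); d=T[:3,:3]@np.array([(u-c['cx'])/c['f'],(v-c['cy'])/c['f'],1.]); o=T[:3,3]
    return o+d*(z-o[2])/d[2]
def ridge(c,box,thr,z=0.049):
    u0,v0,u1,v1=box; g=c['img'][v0:v1,u0:u1].astype(int).sum(2)
    m=g<thr; n,l,s,ce=cv2.connectedComponentsWithStats(m.astype(np.uint8))
    res=[]
    for i in range(1,n):
        if s[i,4]>20:
            vs,us=np.where(l==i); w=(thr-g[vs,us]).astype(float)
            P=np.array([rayz(c,u+u0,v+v0,z) for u,v in zip(us,vs)])[:,:2]
            cen=np.average(P,axis=0,weights=w); ev,V=np.linalg.eigh(np.cov(P.T)); a=V[:,1]; a=a*np.sign(a[0])
            res.append((s[i]+[u0,v0,0,0,0],cen,np.arctan2(a[1],a[0]),np.ptp(P@a)))
    return res
E
python3 - <<'E'
from r import *
d=np.load('top0.npz'); c={k:d[k] for k in d.files}
g=c['img'].astype(int).sum(2); print(g[325,368:392], g[288,398:415])
for x in ridge(c,(370,275,412,352),300): print(x)
# obstacles from side cloud
s=np.load('side0.npz')['W']
for z in (.08,.15,.2,.25):
    P=s[(s[...,2]>z)]
    H,xe,ye=np.histogram2d(P[:,0],P[:,1],bins=[np.arange(-.2,1.01,.1),np.arange(-.9,.61,.1)])
    print(z,'\n',(H>5).astype(int))
E
```

```text
[427 431 411 375 382 552 713 701 642 394 226 238 234 260 483 706 711 681
 531 471 488 593 693 696] [428 546 719 710 705 710 655 320 217 221 233 419 660 714 714 711 688]
(array([404, 275,   5,  20,  69]), array([ 0.55565025, -0.07320557]), np.float64(0.035836213973386065), np.float64(0.026159097138172438))
(array([376, 300,   8,  50, 197]), array([ 0.502648  , -0.03355084]), np.float64(0.0444602185439754), np.float64(0.06591480499198188))
0.08 
 [[0 0 0 0 0 0 0 0 0 0 0 0 0 0 0]
 [0 0 0 0 0 0 0 0 0 0 0 0 0 0 0]
 [0 0 0 0 0 0 0 0 0 0 0 0 0 0 0]
 [0 0 0 0 0 0 0 0 0 0 1 0 0 0 0]
 [0 0 0 0 0 0 0 0 1 1 1 0 0 0 0]
 [0 0 0 0 1 0 0 0 0 0 0 0 0 0 0]
 [0 0 1 1 1 0 0 0 0 0 0 0 0 1 1]
 [0 0 1 0 1 0 0 0 0 0 0 0 0 1 1]
 [0 0 1 0 1 0 0 0 0 0 0 0 0 1 1]
 [0 0 1 1 1 0 0 0 0 0 0 0 0 1 0]
 [0 0 0 0 0 0 0 0 0 0 0 0 0 0 0]
 [0 0 0 0 0 0 0 0 0 0 0 0 0 0 0]]
0.15 
 [[0 0 0 0 0 0 0 0 0 0 0 0 0 0 0]
 [0 0 0 0 0 0 0 0 0 0 0 0 0 0 0]
 [0 0 0 0 0 0 0 0 0 0 0 0 0 0 0]
 [0 0 0 0 0 0 0 0 0 0 1 0 0 0 0]
 [0 0 0 0 0 0 0 0 1 1 1 0 0 0 0]
 [0 0 0 0 0 0 0 0 0 0 0 0 0 0 0]
 [0 0 1 1 1 0 0 0 0 0 0 0 0 1 1]
 [0 0 1 0 1 0 0 
[... 256 characters left out ...]
[0 0 0 0 0 0 0 0 0 0 1 0 0 0 0]
 [0 0 0 0 0 0 0 0 1 1 1 0 0 0 0]
 [0 0 0 0 0 0 0 0 0 0 0 0 0 0 0]
 [0 0 0 0 0 0 0 0 0 0 0 0 0 1 1]
 [0 0 0 0 0 0 0 0 0 0 0 0 0 1 1]
 [0 0 0 0 0 0 0 0 0 0 0 0 0 1 1]
 [0 0 0 0 0 0 0 0 0 0 0 0 0 0 0]
 [0 0 0 0 0 0 0 0 0 0 0 0 0 0 0]
 [0 0 0 0 0 0 0 0 0 0 0 0 0 0 0]]
0.25 
 [[0 0 0 0 0 0 0 0 0 0 0 0 0 0 0]
 [0 0 0 0 0 0 0 0 0 0 0 0 0 0 0]
 [0 0 0 0 0 0 0 0 0 0 0 0 0 0 0]
 [0 0 0 0 0 0 0 0 0 0 1 0 0 0 0]
 [0 0 0 0 0 0 0 0 1 1 1 0 0 0 0]
 [0 0 0 0 0 0 0 0 0 0 0 0 0 0 0]
 [0 0 0 0 0 0 0 0 0 0 0 0 0 0 0]
 [0 0 0 0 0 0 0 0 0 0 0 0 0 0 0]
 [0 0 0 0 0 0 0 0 0 0 0 0 0 0 0]
 [0 0 0 0 0 0 0 0 0 0 0 0 0 0 0]
 [0 0 0 0 0 0 0 0 0 0 0 0 0 0 0]
 [0 0 0 0 0 0 0 0 0 0 0 0 0 0 0]]
```

```bash
python3 - <<'E'
import numpy as np
s=np.load('side0.npz')['W']
for u,v in [(50,330),(100,370),(150,450),(50,470),(160,380),(190,470),(620,250),(610,360),(630,300)]: print(u,v,s[v,u].round(3))
m=(s[...,2]>.1)&(s[...,0]>.1)&(s[...,0]<.3)&(s[...,1]>-.1)
v,u=np.where(m);print(u.min(),u.max(),v.min(),v.max(), s[m].min(0),s[m].max(0))
E
```

```text
50 330 [0.632 0.472 0.19 ]
100 370 [0.535 0.461 0.201]
150 450 [0.464 0.464 0.143]
50 470 [0.47  0.541 0.199]
160 380 [0.486 0.426 0.197]
190 470 [0.474 0.431 0.05 ]
620 250 [ 0.314 -0.323  0.   ]
610 360 [0.185 0.135 0.23 ]
630 300 [0.193 0.118 0.289]
586 639 210 400 [ 0.15196548 -0.01128467  0.16607696] [0.24064605 0.13701158 0.32982197]
```

```bash
python3 -m creep '[[[0.8,-0.68,0],0.2,0],[[1.6,-1.37,0],0.4,0],[[2.4,-2.05,0],0.6,0],[[3.2,-2.73,0],0.8,0],[[4.0,-3.42,0],1.0,0],[[4.8,-4.1,0],1.2,0],[[5.6,-4.8,0],1.4,0],[[6.4,-5.5,0],1.6,0],[[7.2,-6.2,0],1.8,0],[[8.0,-6.8,0],2.0,0],[[8.8,-7.5,0],2.2,0],[[9.58,-8.2,0],2.28,0]]' 20
```

```text
time_s: 1.35
ee_pos: [0.4838, 0.0152, 0.2245]
eef_rot: [3.142, -0.0, 0.046]
force: [0.3, -1.1, -0.0]
grip_width: 0.002
```

```bash
python3 -m creep '[[[0,0,0.6],0,0],[[0,0,1.2],0,0],[[0,0,1.8],0,0],[[0,0,1.8],0,0],[[0,0,1.8],0,0]]' && python3 - <<'E'
from r import *
o=telemetry.get_obs();print(o['ee_pos'],o['eef_rot'],o['grip_width'],o['force'])
for n in ['wrist','side','top']:
    c=cam(n,n+'1.png'); np.savez(n+'1.npz',img=c['img'],W=cloud(c),T=c['T'],f=c['f'],cx=c['cx'],cy=c['cy'])
E
```

```text
time_s: 1.85
ee_pos: [0.4834, 0.013, 0.1351]
eef_rot: [-3.142, 0.0, 0.046]
force: [-1.0, 0.8, 0.0]
grip_width: 0.0002
[0.48336533 0.01301928 0.13510745] [-3.14154016e+00  2.69754296e-04  4.63733583e-02] 0.00019403012693153374 [-1.038383    0.76261344  0.01259781]
```

View pics/wrist1.png

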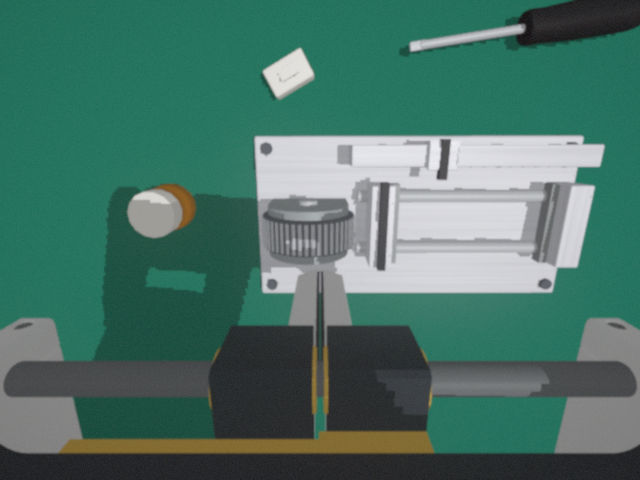

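View pics/side1.png

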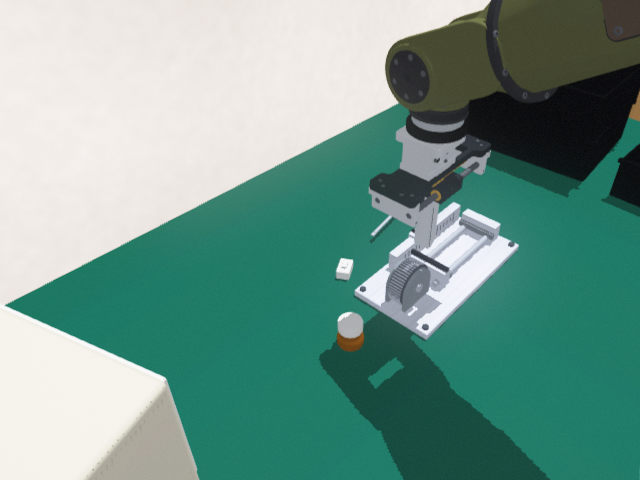

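View pics/top1.png

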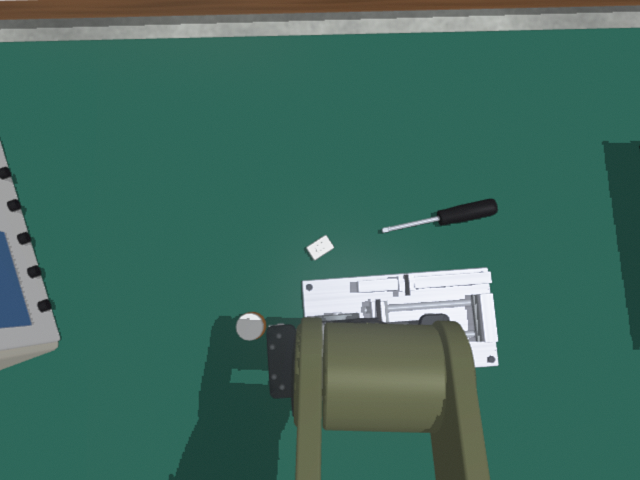

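The wrist view shows the wheel at (308,230), jaw ridge at (383,225) and mark ridge at (444,160), all unobstructed, with the closed fingertips at about (320,275). I'll measure from it.

```bash
cat >> r.py <<'E'
def gap(c,thr=300,box=(350,130,590,290),yaw=YAW,verbose=True):
    rs=[x for x in ridge(c,box,thr) if (x[3]>.02)]
    rs=[x for x in rs if abs(x[0][2])<30 and x[0][3]>20]
    ey=np.array([-np.sin(yaw),np.cos(yaw)])
    if verbose:
        for x in rs: print(x[0],x[1].round(4),round(float(x[2]),4),round(float(x[3]),4), 'hy',round(float(x[1]@ey),4))
    j=max(rs,key=lambda x:x[3]); m=min(rs,key=lambda x:x[3])
    return (j[1]-m[1])@ey
E
python3 - <<'E'
from r import *
d=np.load('wrist1.npz'); c={k:d[k] for k in d.files}
for thr in (150,220,300): print(thr,gap(c,thr))
g=c['img'].astype(int).sum(2)
print(g[225,375:395],g[160,435:455])
# plate edges: top edge points & left
def edge(pts,z): 
    P=np.array([rayz(c,u,v,z)[:2] for u,v in pts]); p=np.polyfit(P[:,1],P[:,0],1); return p[0],P.mean(0)
# lower edge
pts=[]
for u in list(range(280,290))+list(range(365,540,5)):
    col=c['img'][280:305,u,0].astype(int); k=np.argmin(np.diff(col)); pts.append((u,280+k+.5))
print('bottom edge slope dx/dy',edge(pts,.012))
pts=[]
for u in range(280,560,5):
    col=c['img'][125:148,u,0].astype(int); k=np.argmax(np.diff(col)); pts.append((u,125+k+.5))
print('top edge',edge(pts,.012))
W=d['W']; w=(W[...,2]>.065)&(W[...,2]<.09); w[270:]=0; w[:,:250]=0;w[:,370:]=0
print(W[w].mean(0),W[w].min(0),W[w].max(0), np.nanmedian(W[60:110,400:600,2]))
E
```

```text
Traceback (most recent call last):
  File "r.py", line 23, in gap
    j=max(rs,key=lambda x:x[3]); m=min(rs,key=lambda x:x[3])
ValueError: max() iterable argument is empty
```

```bash
python3 - <<'E'
from r import *
d=np.load('wrist1.npz'); c={k:d[k] for k in d.files}
g=c['img'].astype(int).sum(2)
print(g[225,375:395],g[160,435:455])
for thr in (220,300): print(thr,gap(c,thr))
def edge(pts,z): 
    P=np.array([rayz(c,u,v,z)[:2] for u,v in pts]); p=np.polyfit(P[:,1],P[:,0],1); return p[0],P.mean(0)
pts=[]
for u in list(range(270,285))+list(range(365,540,5)):
    col=c['img'][280:305,u,0].astype(int); k=np.argmin(np.diff(col)); pts.append((u,280+k+.5))
print('bottom edge slope dx/dy',edge(pts,.012))
pts=[]
for u in range(280,560,5):
    col=c['img'][125:148,u,0].astype(int); k=np.argmax(np.diff(col)); pts.append((u,125+k+.5))
print('top edge',edge(pts,.012))
W=d['W']; w=(W[...,2]>.065)&(W[...,2]<.09); w[270:]=0; w[:,:250]=0;w[:,370:]=0
print(W[w].mean(0),W[w].min(0),W[w].max(0), np.nanmedian(W[60:110,400:600,2]))
E
```

```text
[660 632 536 372 257 236 246 246 242 266 253 305 464 619 667 681 677 660
 590 520] [696 696 698 675 587 416 274 246 248 250 246 255 264 442 619 679 692 687
 686 689]Traceback (most recent call last):
  File "<stdin>", line 5, in <module>
  File "r.py", line 23, in gap
    j=max(rs,key=lambda x:x[3]); m=min(rs,key=lambda x:x[3])
ValueError: max() iterable argument is empty
```

```bash
cat > t.py <<'E'
from r import *
d=np.load('wrist1.npz'); c={k:d[k] for k in d.files}
for thr in (300,350,400): print(thr,gap(c,thr))
def edge(pts,z): 
    P=np.array([rayz(c,u,v,z)[:2] for u,v in pts]); p=np.polyfit(P[:,1],P[:,0],1); return p[0],P.mean(0)
pts=[]
for u in list(range(270,285))+list(range(365,540,5)):
    col=c['img'][280:305,u,0].astype(int); k=np.argmin(np.diff(col)); pts.append((u,280+k+.5))
print('bottom edge slope dx/dy',edge(pts,.012))
pts=[]
for u in range(280,560,5):
    col=c['img'][125:148,u,0].astype(int); k=np.argmax(np.diff(col)); pts.append((u,125+k+.5))
print('top edge',edge(pts,.012))
W=d['W']; w=(W[...,2]>.065)&(W[...,2]<.09); w[270:]=0; w[:,:250]=0;w[:,370:]=0
print(W[w].mean(0),W[w].min(0),W[w].max(0), np.nanmedian(W[60:110,400:600,2]))
E
python3 t.py
```

```text
[437 140  13  39 281] [ 0.5554 -0.0726] 0.0237 0.0267 hy -0.0981
[377 183  12  87 649] [ 0.5027 -0.0335] 0.0476 0.0672 hy -0.0566
[534 184  18  76 343] [ 0.519  -0.1533] 0.0481 0.0581 hy -0.177
300 0.041489882631967186
[437 140  13  39 311] [ 0.5556 -0.0727] 0.0325 0.0267 hy -0.0981
[377 183  13  87 718] [ 0.5038 -0.0335] 0.0502 0.0672 hy -0.0566
[533 183  20  78 502] [ 0.5156 -0.1535] 0.052 0.0597 hy -0.177
[543 185  17  77 262] [ 0.516  -0.1601] 0.049 0.0591 hy -0.1837
350 0.04155101756244799
[437 139  13  40 333] [ 0.5557 -0.0727] 0.0357 0.0273 hy -0.0982
[376 183  15  87 782] [ 0.5042 -0.0334] 0.0475 0.0672 hy -0.0566
[ 532  183   29   79 1046] [ 0.515  -0.1556] 0.0582 0.0606 hy -0.1791
400 0.041585981468947604
bottom edge slope dx/dy (np.float64(-0.04640991021968305), array([ 0.43374107, -0.06174049]))
top edge (np.float64(-0.05047203783815522), array([ 0.5730955 , -0.06218544]))
[0.50004433 0.02278535 0.07201109] [ 0.47895049 -0.00330414  0.06500268] [0.51866365 0.04996918 0.07926348] -0.0010106583397983537
```

```bash
python3 -m creep '[[[0.32,-0.5,0],0,0],[[0.32,-0.5,0.4],0,0],[[0.32,-0.5,0.7],0,0],[[0.32,-0.5,0.7],0,0]]' && python3 - <<'E'
from r import *
o=telemetry.get_obs();print(o['ee_pos'],o['eef_rot'],o['force'])
for n in ['wrist','side']: c=cam(n,n+'2.png')
E
```

```text
time_s: 2.4
ee_pos: [0.4976, 0.0388, 0.099]
eef_rot: [-3.142, 0.001, 0.047]
force: [-0.4, -0.8, -0.0]
grip_width: 0.0005
[0.49762952 0.0388218  0.09897121] [-3.14155591e+00  1.32746909e-03  4.65904827e-02] [-0.39697263 -0.77457344 -0.00638532]
```

View pics/wrist2.png

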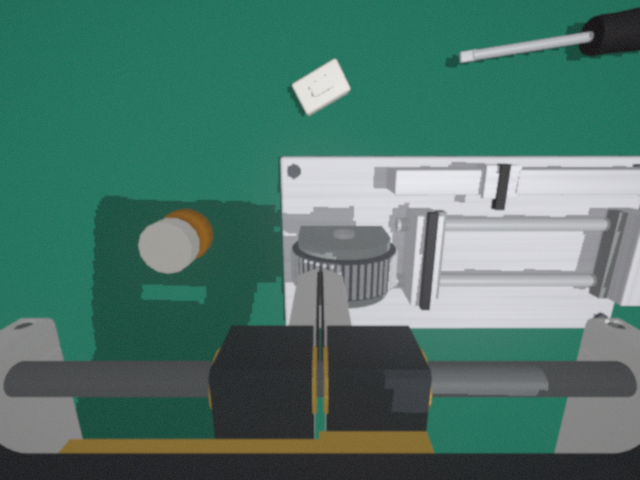

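The fingertips (320,275) sit over the back half of the wheel and the ridges remain in view. Next I'll probe down for contact.

```bash
python3 -m creep '[[[0,0,0.02],0,0],[[0,0,0.04],0,0],[[0,0,0.06],0,0],[[0,0,0.06],0,0]]'; python3 -m creep '[[[0,0,0.02],0,0],[[0,0,0.02],0,0]]'
```

```text
time_s: 2.9
ee_pos: [0.498, 0.0388, 0.0966]
eef_rot: [3.142, -0.0, 0.046]
force: [0.5, -0.5, 0.1]
grip_width: 0.0006
time_s: 3.1
ee_pos: [0.498, 0.0388, 0.0954]
eef_rot: [-3.142, 0.0, 0.046]
force: [-0.2, 0.4, 0.2]
grip_width: 0.0002
```

```bash
python3 -m creep '[[[0,0,0.01],0,0],[[0,0,0.02],0,0],[[0,0,0.02],0,0]]'; python3 -m creep '[[[0,0,0.01],0,0],[[0,0,0.02],0,0],[[0,0,0.02],0,0]]'
```

```text
time_s: 3.4
ee_pos: [0.498, 0.0388, 0.0944]
eef_rot: [-3.142, 0.0, 0.046]
force: [-0.7, -0.6, 0.4]
grip_width: 0.0001
time_s: 3.7
ee_pos: [0.4981, 0.0388, 0.0935]
eef_rot: [3.142, -0.0, 0.046]
force: [0.3, 1.2, 1.0]
grip_width: 0.0007
```

```bash
python3 -m creep '[[[0,0,0.01],0,0],[[0,0,0.02],0,0],[[0,0,0.02],0,0]]'
```

```text
time_s: 4.0
ee_pos: [0.4982, 0.039, 0.093]
eef_rot: [-3.141, -0.001, 0.046]
force: [-2.4, 2.2, 8.2]
grip_width: 0.0004
```

```bash
python3 -m creep '[[[0,0.03,-0.006],0,0],[[0,0.06,-0.012],0,0],[[0,0.06,-0.012],0,0]]'
```

```text
time_s: 4.3
ee_pos: [0.4985, 0.0363, 0.094]
eef_rot: [-3.141, -0.001, 0.046]
force: [-5.3, 4.3, 12.8]
grip_width: 0.0006
```

```bash
python3 -m creep '[[[0,0.07,-0.03],0,0],[[0,0.13,-0.045],0,0]]';python3 -m creep '[[[0,0.07,-0.011],0,0],[[0,0.14,-0.015],0,0]]';python3 -m creep '[[[0,0.07,0.004],0,0],[[0,0.14,0.015],0,0]]'; python3 -m creep '[[[0,0.06,0.015],0,0],[[0,0.13,0.039],0,0]]'
python3 - <<'E'
from r import *
o=telemetry.get_obs();print(o['ee_pos'],o['force'])
c=cam('wrist','wrist3.png')
for t in (350,): print(gap(c,t,box=(370,130,560,320)))
E
```

```text
time_s: 4.5
ee_pos: [0.4987, 0.0295, 0.0958]
eef_rot: [-3.141, -0.001, 0.047]
force: [-1.2, 1.3, 4.2]
grip_width: 0.0007
time_s: 4.7
ee_pos: [0.4989, 0.0222, 0.0962]
eef_rot: [-3.141, -0.001, 0.047]
force: [0.4, 0.8, 3.9]
grip_width: 0.0008
time_s: 4.9
ee_pos: [0.4993, 0.015, 0.0956]
eef_rot: [3.141, -0.001, 0.046]
force: [-0.9, 0.1, 6.4]
grip_width: 0.0004
time_s: 5.1
ee_pos: [0.4997, 0.0083, 0.0938]
eef_rot: [3.141, -0.001, 0.046]
force: [-1.2, -0.5, 8.2]
grip_width: 0.0009
[0.49971164 0.00830368 0.09377657] [-1.22199661 -0.5000105   8.16834666]
[448 166  16  46 456] [ 0.556  -0.0726] 0.0315 0.0275 hy -0.0981
[ 390  214   17  100 1024] [ 0.5043 -0.0423] 0.0493 0.0686 hy -0.0655
0.03257573666995147
```

View pics/wrist3.png

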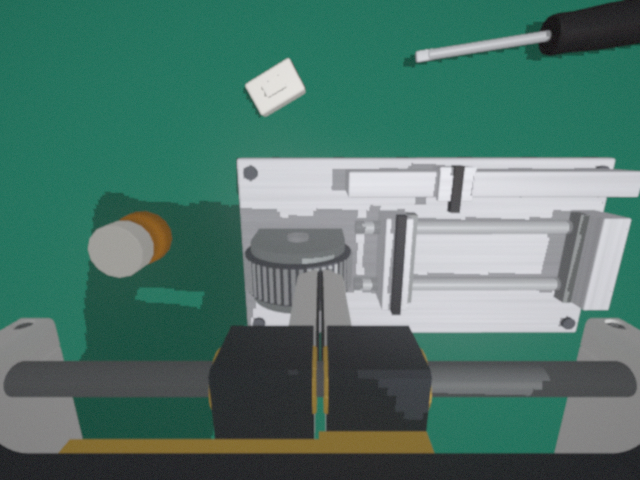

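No slip: the jaw went 9.0 mm for about 31 mm of stroke, as expected. I'll lift, return and take the next stroke.

```bash
python3 -m creep '[[[0,0,-0.2],0,0],[[0,-0.3,-0.2],0,0],[[0,-0.61,-0.2],0,0],[[0,-0.61,-0.15],0,0],[[0,-0.61,-0.05],0,0],[[0,-0.61,-0.01],0,0],[[0,-0.61,0.014],0,0],[[0,-0.61,0.014],0,0]]'; python3 -m creep '[[[0,0.08,-0.034],0,0],[[0,0.16,-0.057],0,0],[[0,0.24,-0.071],0,0],[[0,0.32,-0.075],0,0],[[0,0.4,-0.071],0,0],[[0,0.48,-0.057],0,0],[[0,0.56,-0.033],0,0],[[0,0.63,-0.004],0,0]]'
python3 - <<'E'
from r import *
c=cam('wrist','wrist4.png')
for t in (350,): print(gap(c,t,box=(370,130,560,320)))
E
```

```text
time_s: 5.95
ee_pos: [0.4979, 0.0391, 0.093]
eef_rot: [-3.141, 0.0, 0.046]
force: [-4.0, 4.3, 9.0]
grip_width: 0.0008
time_s: 6.75
ee_pos: [0.4997, 0.0071, 0.0933]
eef_rot: [3.141, -0.001, 0.046]
force: [-4.0, -2.7, 9.3]
grip_width: 0.0007
[446 166  17  46 452] [ 0.5559 -0.0726] 0.0306 0.0275 hy -0.0981
[ 400  214   19  101 1054] [ 0.5051 -0.0501] 0.05 0.0692 hy -0.0733
0.02477841857407181
```

```bash
python3 -m creep '[[[0,0,-0.2],0,0],[[0,-0.3,-0.2],0,0],[[0,-0.63,-0.2],0,0],[[0,-0.63,-0.15],0,0],[[0,-0.63,-0.05],0,0],[[0,-0.63,-0.01],0,0],[[0,-0.63,0.004],0,0],[[0,-0.63,0.004],0,0]]'; python3 -m creep '[[[0,0.08,-0.034],0,0],[[0,0.16,-0.056],0,0],[[0,0.24,-0.069],0,0],[[0,0.32,-0.073],0,0],[[0,0.4,-0.069],0,0],[[0,0.48,-0.057],0,0],[[0,0.56,-0.033],0,0],[[0,0.63,-0.004],0,0]]'
python3 - <<'E'
from r import *
c=cam('wrist','wrist5.png')
for t in (350,): print(gap(c,t,box=(370,130,560,320)))
E
```

```text
time_s: 7.6
ee_pos: [0.4979, 0.0393, 0.0929]
eef_rot: [-3.141, 0.0, 0.046]
force: [-3.3, 4.8, 8.6]
grip_width: 0.0001
time_s: 8.4
ee_pos: [0.4997, 0.007, 0.0932]
eef_rot: [3.141, -0.001, 0.046]
force: [-3.5, -2.4, 9.6]
grip_width: 0.0007
[446 166  16  46 452] [ 0.556  -0.0726] 0.0292 0.0275 hy -0.0981
[ 414  214   20  101 1114] [ 0.506  -0.0596] 0.0495 0.0692 hy -0.0828
0.015279382197037603
```

```bash
python3 -m creep '[[[0,0,-0.2],0,0],[[0,-0.3,-0.2],0,0],[[0,-0.63,-0.2],0,0],[[0,-0.63,-0.15],0,0],[[0,-0.63,-0.05],0,0],[[0,-0.63,-0.01],0,0],[[0,-0.63,0.004],0,0],[[0,-0.63,0.004],0,0]]'; python3 -m creep '[[[0,0.08,-0.034],0,0],[[0,0.16,-0.056],0,0],[[0,0.24,-0.069],0,0],[[0,0.32,-0.073],0,0],[[0,0.4,-0.069],0,0],[[0,0.48,-0.057],0,0],[[0,0.56,-0.033],0,0],[[0,0.63,-0.004],0,0]]'
python3 - <<'E'
from r import *
c=cam('wrist','wrist6.png')
for t in (300,350,400): print(gap(c,t,box=(370,130,560,320)))
E
```

```text
time_s: 9.25
ee_pos: [0.4979, 0.0393, 0.0929]
eef_rot: [-3.141, 0.0, 0.046]
force: [-4.1, 3.7, 8.8]
grip_width: 0.0002
time_s: 10.05
ee_pos: [0.4997, 0.0071, 0.0932]
eef_rot: [3.141, -0.001, 0.046]
force: [-3.0, -2.4, 8.9]
grip_width: 0.0005Traceback (most recent call last):
  File "<stdin>", line 3, in <module>
  File "r.py", line 23, in gap
    j=max(rs,key=lambda x:x[3]); m=min(rs,key=lambda x:x[3])
ValueError: max() iterable argument is empty
```

View pics/wrist6.png

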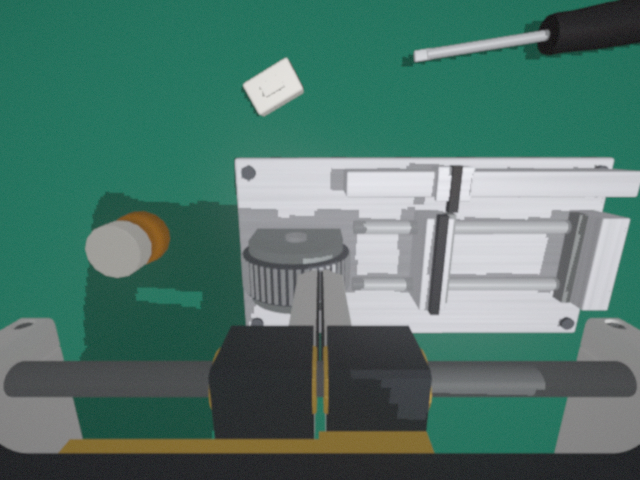

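```bash
cat >> r.py <<'E'
def line(c,v0,v1,u0,u1,z=.049,thr=420):
    pts=[]
    for v in range(v0,v1):
        g=c['img'][v,u0:u1].astype(float).sum(1); w=np.clip(thr-g,0,None)
        w[w<0]=0
        if w.sum()<400: continue
        k=np.argmax(w*1.0); 
        lo=k
        while lo>0 and w[lo-1]>0: lo-=1
        hi=k
        while hi<len(w)-1 and w[hi+1]>0: hi+=1
        u=np.arange(lo,hi+1); pts.append(rayz(c,u0+(u*w[lo:hi+1]).sum()/w[lo:hi+1].sum(),v,z)[:2])
    return np.array(pts)
def gap2(c,mbox,jbox,yaw=0.047):
    ey=np.array([-np.sin(yaw),np.cos(yaw)]);ex=np.array([ey[1],-ey[0]])
    r=[]
    for b in (mbox,jbox):
        P=line(c,*b); Y=P@ey; X=P@ex; p=np.polyfit(X,Y,1); print('n',len(P),'x',X.min().round(4),X.max().round(4),'y med',np.median(Y).round(5),'sd',Y.std().round(5),'slope',p[0].round(4)); r.append(np.median(Y))
    return r[1]-r[0]
E
python3 - <<'E'
from r import *
import pickle
im=cv2.imread('pics/wrist6.png')[:,:,::-1]
c=cam('wrist'); 
print(gap2(c,(170,206,430,475),(220,308,420,465)))
E
```

```text
n 36 x 0.5423 0.5635 y med -0.09895 sd 0.00029 slope -0.0208
n 88 x 0.4728 0.5328 y med -0.093 sd 7e-05 slope 0.0035
0.0059441986706875866
```

```bash
python3 -m creep '[[[0,0,-0.2],0,0],[[0,-0.3,-0.2],0,0],[[0,-0.474,-0.2],0,0],[[0,-0.474,-0.15],0,0],[[0,-0.474,-0.08],0,0],[[0,-0.474,-0.055],0,0],[[0,-0.474,-0.055],0,0]]'; python3 -m creep '[[[0,0.08,-0.014],0,0],[[0,0.16,-0.018],0,0],[[0,0.24,-0.014],0,0],[[0,0.3,-0.005],0,0],[[0,0.34,0.004],0,0],[[0,0.34,0.004],0,0]]'
python3 - <<'E'
from r import *
c=cam('wrist','wrist7.png'); print(c['T'][:3,3])
print(gap2(c,(170,206,420,475),(220,304,420,475)))
E
```

```text
time_s: 10.85
ee_pos: [0.4983, 0.0316, 0.0955]
eef_rot: [-3.141, 0.0, 0.046]
force: [-2.5, 2.1, 4.6]
grip_width: 0.0003
time_s: 11.45
ee_pos: [0.4992, 0.014, 0.0955]
eef_rot: [3.141, -0.0, 0.046]
force: [-2.4, -2.1, 5.1]
grip_width: 0.0003
[0.57837008 0.01757287 0.25476289]
n 36 x 0.5417 0.5632 y med -0.09884 sd 0.00033 slope -0.0254
n 84 x 0.4743 0.5321 y med -0.09582 sd 7e-05 slope 0.0033
0.0030156375820606235
```

View pics/wrist7.png

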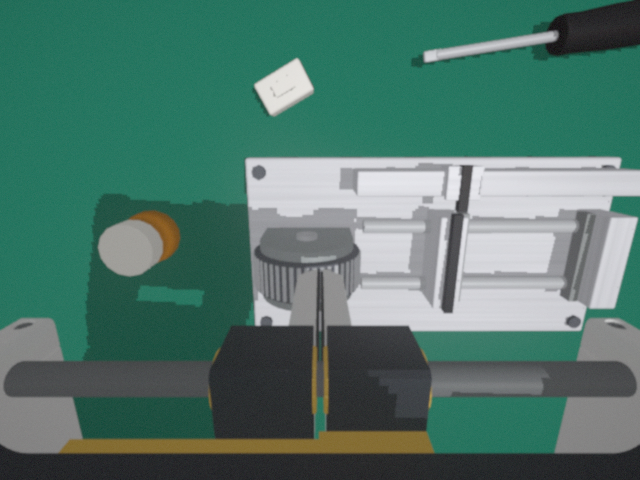

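```bash
python3 -m creep '[[[0,0,0.006],0,0],[[0,0.04,0.02],0,0],[[0,0.08,0.036],0,0],[[0,0.12,0.053],0,0],[[0,0.14,0.063],0,0],[[0,0.14,0.063],0,0]]'
python3 - <<'E'
from r import *
c=cam('wrist','wrist8.png'); np.savez('wrist8.npz',img=c['img'],T=c['T'],f=c['f'],cx=c['cx'],cy=c['cy'])
print(gap2(c,(170,206,420,475),(220,304,420,475)))
i=c['img'][140:340,380:560,::-1]; cv2.imwrite('pics/w8c.png',cv2.resize(i,None,fx=3,fy=3,interpolation=cv2.INTER_CUBIC))
E
```

```text
time_s: 12.1
ee_pos: [0.4998, 0.0069, 0.093]
eef_rot: [3.14, -0.001, 0.047]
force: [-4.0, -5.1, 12.1]
grip_width: 0.0005
n 36 x 0.5425 0.5637 y med -0.09893 sd 0.00028 slope -0.0157
n 84 x 0.4759 0.533 y med -0.09817 sd 7e-05 slope 0.0034
0.0007575710135850344
```

View pics/w8c.png

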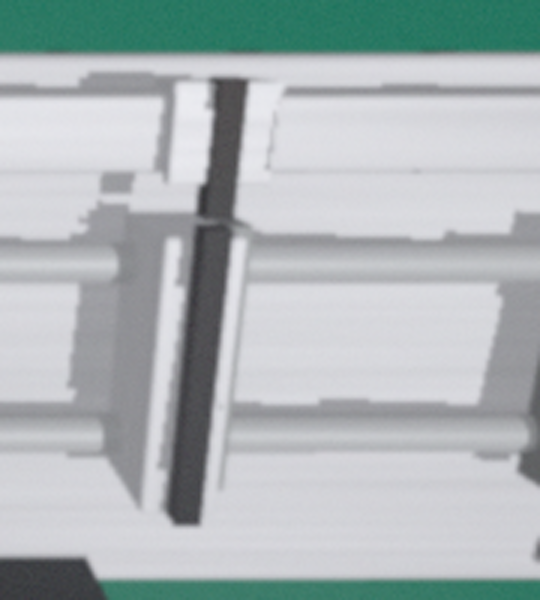

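```bash
cat >> r.py <<'E'
def redge(c,v0,v1,u0,u1,side=1,z=.049,thr=430):
    pts=[]
    for v in range(v0,v1):
        g=c['img'][v,u0:u1].astype(float).sum(1); k=int(np.argmin(g))
        while 0<k<len(g)-1 and g[k]<thr: k+=side
        t=(thr-g[k-side])/(g[k]-g[k-side]); pts.append(rayz(c,u0+k-side+side*t,v,z)[:2])
    return np.array(pts)
def gap3(c,mbox,jbox,yaw=0.047):
    ey=np.array([-np.sin(yaw),np.cos(yaw)]);ex=np.array([ey[1],-ey[0]])
    for s in (1,-1):
        r=[]
        for b in (mbox,jbox):
            P=redge(c,*b,side=s);X=P@ex;Y=P@ey;p=np.polyfit(X,Y,1);r.append((np.median(Y),np.polyval(p,.537),p[0],Y.std()))
        print('side',s,np.round(r,5).tolist(),'gap med %.2f mm, at end %.2f mm'%(1e3*(r[1][0]-r[0][0]),1e3*(r[1][1]-r[0][1])))
E
python3 - <<'E'
from r import *
d=np.load('wrist8.npz'); c={k:d[k] for k in d.files}
gap3(c,(168,198,440,475),(222,304,430,475))
gap3(c,(168,198,440,475),(222,304,430,475),yaw=.050)
E
```

```text
side 1 [[-0.10202, -0.10206, 0.00179, 3e-05], [-0.10232, -0.10226, 0.0022, 5e-05]] gap med -0.30 mm, at end -0.20 mm
side -1 [[-0.09595, -0.09673, 0.04874, 0.00034], [-0.09392, -0.09394, -0.0009, 0.00014]] gap med 2.03 mm, at end 2.79 mm
side 1 [[-0.10368, -0.10367, -0.00121, 3e-05], [-0.10384, -0.10387, -0.0008, 3e-05]] gap med -0.16 mm, at end -0.20 mm
side -1 [[-0.09762, -0.09832, 0.04574, 0.00033], [-0.09542, -0.09555, -0.0039, 0.00016]] gap med 2.20 mm, at end 2.77 mm
```

The right (top -y) edges of the two ridges agree within 0.2 mm; the left side of the jaw ridge is widened because its flank is visible. I'll lift clear and move over the ridges for a view free of parallax.

```bash
python3 -m creep '[[[0,0,-0.1],0,0],[[0,0,-0.4],0,0],[[0,0.5,-1.0],0,0],[[0,1.0,-1.6],0,0],[[0,1.5,-1.8],0,0],[[0,2.0,-1.8],0,0],[[0,2.1,-1.8],0,0],[[0,2.1,-1.8],0,0],[[0,2.1,-1.8],0,0]]'
python3 - <<'E'
from r import *
o=telemetry.get_obs();print(o['ee_pos'],o['force'])
c=cam('wrist','wrist9.png'); np.savez('wrist9.npz',img=c['img'],T=c['T'],f=c['f'],cx=c['cx'],cy=c['cy'])
E
```

```text
time_s: 13.05
ee_pos: [0.5042, -0.0965, 0.1819]
eef_rot: [-3.141, 0.001, 0.047]
force: [0.1, 0.5, -0.8]
grip_width: 0.0002
[ 0.50419219 -0.09654162  0.18188716] [ 0.07965527  0.52169541 -0.81381293]
```

View pics/wrist9.png

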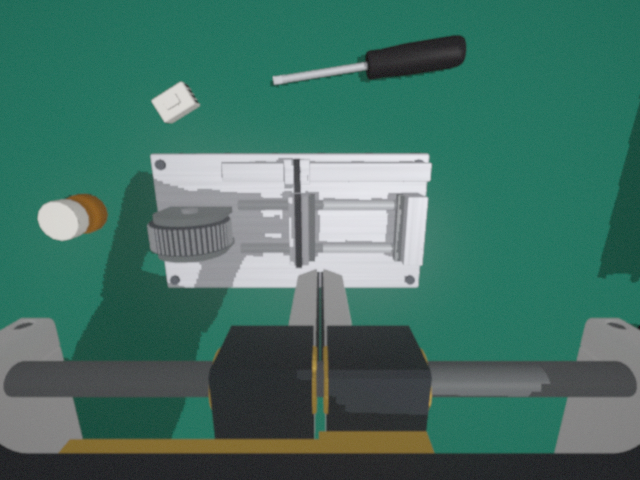

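```bash
python3 - <<'E'
from r import *
d=np.load('wrist9.npz'); c={k:d[k] for k in d.files}
gap3(c,(163,179,288,308),(200,260,288,308),yaw=.048)
print(gap2(c,(163,179,288,308),(200,260,288,308),yaw=.048))
i=c['img'][140:290,240:400,::-1]; cv2.imwrite('pics/w9c.png',cv2.resize(i,None,fx=4,fy=4,interpolation=cv2.INTER_CUBIC))
E
```

```text
side 1 [[-0.10306, -0.10319, 0.00443, 0.00014], [-0.10469, -0.1047, -0.00029, 8e-05]] gap med -1.64 mm, at end -1.51 mm
side -1 [[-0.09783, -0.09825, 0.0265, 0.00021], [-0.09683, -0.09692, -0.00215, 0.00017]] gap med 1.00 mm, at end 1.33 mm
n 16 x 0.5496 0.5624 y med -0.10047 sd 0.00013 slope 0.0098
n 60 x 0.4752 0.5304 y med -0.10076 sd 6e-05 slope -0.0018
-0.00029100395955784786
```

View pics/w9c.png

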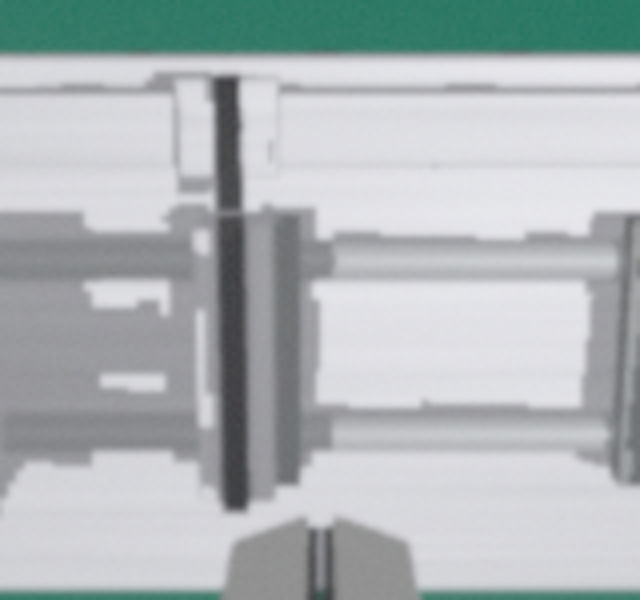

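```bash
cat >> r.py <<'E'
def gap4(c,mbox,jbox,yaw=0.048,z=.049):
    ey=np.array([-np.sin(yaw),np.cos(yaw)])
    out=[]
    for v0,v1,u0,u1 in (mbox,jbox):
        L=[];Rr=[]
        for v in range(v0,v1):
            g=c['img'][v,u0:u1].astype(float).sum(1); k=int(np.argmin(g)); mn=g[k]
            for s,l in ((1,Rr),(-1,L)):
                seg=g[k:k+9] if s>0 else g[max(k-8,0):k+1][::-1]
                dd=np.diff(seg)
                # plateau: first local max after rise
                j=next((i for i in range(1,len(dd)) if dd[i]<15 and seg[i]>mn+120),len(dd)); th=(mn+seg[j])/2
                i=next(i for i in range(len(seg)) if seg[i]>th); u=k+s*(i-1+(th-seg[i-1])/(seg[i]-seg[i-1]))
                l.append(rayz(c,u0+u,v,z)[:2]@ey)
        out.append((np.median(L),np.median(Rr)))
    o=np.array(out)*1e3; print('mark L,R',o[0].round(2),'jaw L,R',o[1].round(2),'jaw-mark L %.2f R %.2f C %.2f'%(*(o[1]-o[0]),(o[1]-o[0]).mean()))
E
python3 - <<'E'
from r import *
d=np.load('wrist9.npz'); c={k:d[k] for k in d.files}
gap4(c,(163,172,288,308),(200,260,288,308))
gap4(c,(180,191,288,308),(196,225,288,308))
d=np.load('wrist8.npz'); c={k:d[k] for k in d.files}
gap4(c,(168,198,440,475),(222,304,430,475))
E
```

```text
mark L,R [ -97.84 -103.18] jaw L,R [ -97.37 -103.72] jaw-mark L 0.46 R -0.53 C -0.03
mark L,R [ -97.83 -103.37] jaw L,R [ -97.55 -103.76] jaw-mark L 0.28 R -0.39 C -0.06
mark L,R [ -96.42 -102.2 ] jaw L,R [-94.4  -97.33] jaw-mark L 2.02 R 4.87 C 3.44
```

```bash
python3 -m creep '[[[0,0,-0.8],0,0],[[-0.5,0.6,-1.6],0,0],[[-1,1.2,-2],0,0],[[-1.5,1.8,-2],0,0],[[-2,2.4,-2],0,0],[[-2.5,3.0,-2],0,0],[[-3,3.6,-2],0,0],[[-3,4.2,-2],0,0],[[-3,4.8,-2],0,0],[[-3,5,-2],0,0],[[-3,5,-2],0,0],[[-3,5,-2],0,0]]'
python3 - <<'E'
from r import *
c=cam('top','top9.png'); np.savez('top9.npz',img=c['img'],T=c['T'],f=c['f'],cx=c['cx'],cy=c['cy'])
i=c['img'][255:390,290:510,::-1]; cv2.imwrite('pics/top9c.png',cv2.resize(i,None,fx=3.6,fy=3.6,interpolation=cv2.INTER_CUBIC))
for t in (280,320,360):
  for x in ridge(c,(395,270,420,298),t)+ridge(c,(395,300,420,350),t): print(t,x[0],x[1].round(4),x[1]@[-np.sin(.048),np.cos(.048)],x[3])
E
```

```text
time_s: 14.3
ee_pos: [0.3664, -0.3529, 0.2821]
eef_rot: [-3.141, 0.0, 0.047]
force: [0.2, 0.6, -0.1]
grip_width: 0.0006
280 [395 270  25   3  63] [ 0.5741 -0.0735] -0.10096863614301119 0.03308443766322287
280 [404 275   5  20  66] [ 0.5556 -0.0732] -0.09980567476805735 0.02619642266911315
280 [406 300   9  48 191] [ 0.5033 -0.075 ] -0.09906503952483653 0.06315247093585535
320 [395 270  25   4  68] [ 0.574  -0.0732] -0.10067054806896594 0.033175582274622736
320 [404 275   5  20  74] [ 0.5557 -0.0732] -0.0997483107129332 0.026129839356815898
320 [406 300   9  48 207] [ 0.5031 -0.0751] -0.0991615259955083 0.06334994703809194
360 [395 270  25   4  75] [ 0.5739 -0.073 ] -0.1004910204881881 0.03318909130563741
360 [404 275   6  20  81] [ 0.5555 -0.0731] -0.0997031651760108 0.026284353105036184
360 [406 300   9  48 230] [ 0.5029 -0.0752] -0.09921483158447024 0.06344609623156722
```

View pics/top9c.png

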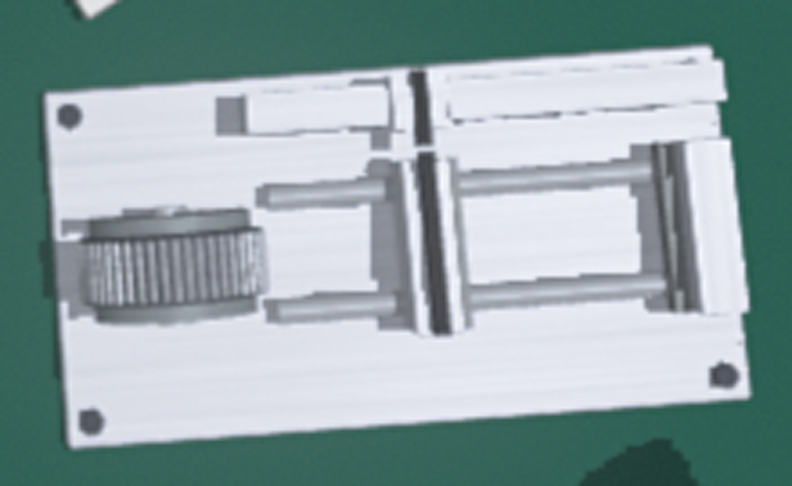

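View pics/top9.png

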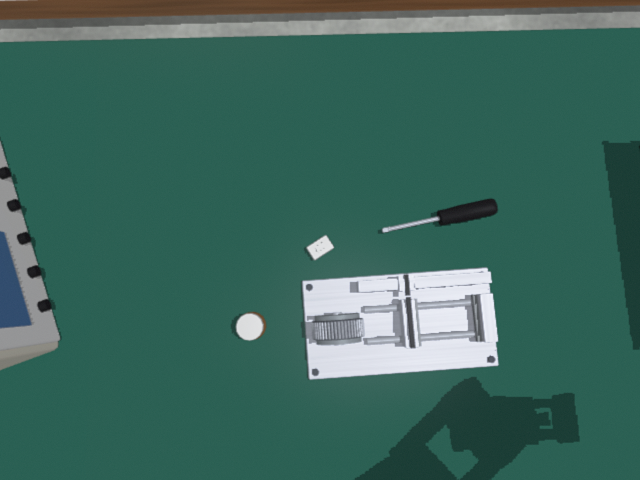

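```bash
python3 - <<'E'
from r import *
d=np.load('top9.npz'); c={k:d[k] for k in d.files}
for y in (.046,.048): gap3(c,(278,289,398,416),(303,345,400,420),yaw=y)
E
```

```text
side 1 [[-0.1017, -0.10157, -0.00906, 0.00013], [-0.10187, -0.10179, 0.00208, 8e-05]] gap med -0.17 mm, at end -0.22 mm
side -1 [[-0.09602, -0.09606, 0.00404, 0.00029], [-0.0944, -0.09458, -0.00658, 0.00042]] gap med 1.62 mm, at end 1.49 mm
side 1 [[-0.10279, -0.10264, -0.01106, 0.00013], [-0.10287, -0.10286, 8e-05, 8e-05]] gap med -0.07 mm, at end -0.22 mm
side -1 [[-0.09712, -0.09714, 0.00205, 0.00029], [-0.09539, -0.09565, -0.00858, 0.00043]] gap med 1.73 mm, at end 1.48 mm
```

All the parallax-free readings are within about 0.2 mm, the loose items haven't moved and the hand is clear, so I'll hand in.

```bash
python3 -c "
from station import ctrl
print(ctrl.hand_in())"
```

```text
the job is handed in; nothing more can be done
None
```

The jaw's ridge is in line with the gauge mark's ridge to about 0.2 mm, and the job is handed in at about 14.4 s of the 61 s allowed. I rolled the wheel with the closed fingertip in five strokes plus a short final push, closing the jaw about 41.5 mm. I then drew the hand clear to about 0.35 m from the holder and 0.28 m up. The press readings stayed at or below about 13 N.

**Alignment checks:**
- **Wrist view from directly above the ridges:** jaw and mark centres differ by 0.03–0.06 mm.
- **Right-hand (-y) top edges, wrist and top cameras:** they differ by 0.1–0.3 mm, with the jaw very slightly past the mark.

**Checks that disagreed:**
- **Other edge and centre readings:** the left edges differed by 1.5–2.8 mm in the off-centre views. The top camera's whole-ridge centres put the jaw about 0.5 mm short of the mark. I put both down to the taller jaw ridge showing its side face, so I did not use them.
- **Right edges, overhead wrist view:** a plain threshold gave -1.6 mm because the jaw was in shadow there. The overhead figure above comes from a shadow-tolerant version of that measurement.
- **One misfire:** that same measurement gave a meaningless 3.4 mm on the earlier wrist picture, so I ignored that reading.

The wheel slipped or rolled back a little on two strokes, and later strokes made that up. In the last top picture the screwdriver, plug and jar look to be where they started.

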